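# Drift the hitch cover plate into line

## Task

The cover plate of the steel hitch block has slipped, so its hole no longer lines up with the hole of the ear hidden underneath. Take the tapered drift out of its wooden stand and ease it nose-down through both holes, letting it wander sideways as the holes guide it so that it draws the plate into line, until its collar sits flush on the plate; leave it standing there. Feel your way: never load the drift against the hitch block with more than 40 N, and do not disturb the small carton by the stand, the gear or the filter.

Things in the scene. Friction and masses are not known exactly. Their poses are not given: they have to be found in the camera images.
- drift: Loose steel drift with a square handle, 0.3 to 0.6 kg. Origin on its axis at the collar's underside, z up the axis to the handle. Collar diameter 46, z 0 to 8 mm. Below it a straight shank, diameter 28, to z -14, then a taper to diameter 4.4 at z -55; blunt nose at z -56. Starts upright in the stand, nose down, collar resting on the stand's top.
- drift_grip (a point): Point on the drift's axis 30 mm above its origin, middle of its square dark handle (25 x 25 mm, 8 to 52 mm above the origin, flats facing along x and y), to be grasped across two flats; a bright 1 mm button tops it.
- stand: Fixed wooden block 64x64 mm, 64 mm high, with an upright square through hole, 33 mm wide, in which the drift stands. Origin at the centre of its underside on the table.
- hitch: Fixed steel hitch block, foot 124 (x) by 98 (y) mm, origin at the centre of its underside on the table, z up, turned at random. Cheeks carry the cover plate. Under the plate, 1 mm lower, sits a rigid ear 48 mm deep with an upright hole of diameter 29, open down to 10 mm above the table. The ear is out of true: its hole lies 8.5 to 10.5 mm sideways of the plate's hole, which way no reading tells.
- cover_plate: Grey plate 116 x 94 x 10 mm on the hitch block, origin at the centre of its underside, its top 69 mm above the table; bolt heads near its four corners stand 6.5 mm above it. It slides level up to 14 mm each way under the bolts, takes about 4 to 6 N to slide, stays where left and cannot lift.
- plate_hole (a point): Centre of the mouth of the plate's hole (diameter 29 mm) on its top face; z up; the seated drift's origin lies here. A nose lowered at this centre enters the ear's hole too, but then the taper bears on the ear's rim, which pushes the drift toward the ear's hole; let it go that way, taking the plate along. Held on one line it jams.
- carton: Loose brown part carton 61 x 63 mm, 50 mm high; origin at the centre of its underside. A bystander, leave alone.
- gear: Loose dark steel pinion, 57 mm in diameter, 30 mm high, lying flat; origin at the centre of its underside. A bystander, leave alone.
- filter: Loose inline filter, white bowl 59 mm in diameter under a black cap, 114 mm high, upright; origin at the centre of its underside. A bystander, leave alone.
There are look-alikes about, which are no part of the job. Leave any pink look-alike of the stand alone.

How it is judged:
By the outcome, as a careful person would: the job done as asked, in the order asked, and still so for the second after the job is handed in, with the robot touching nothing.
It also fails if it takes over 61 s, if anything falls off the work surface, if the arm or the gripper's body presses on something with over 40 N, if the wrist force passes 120 N, or if a joint passes its speed limit or range.

## Robot

A 7-joint arm with a two-finger parallel gripper is mounted at the origin on a cart in front of the work surface, level with it; the furniture and walls round the work are solid. World frame = base frame: x ahead of the robot, y to its left, z up, the work surface at z = 0. Lengths are in m, angles in degrees, forces in N, time in s.
With the tool pointing down it reaches from about 0.4 to 0.875 m from the base axis. Payload 6.5 kg.
Tool frame: the origin (TCP) lies on the centre line of the jaws, within the pads' length; the fingertips stand 8 mm ahead of it and the grasp point (between the pads) lies 11 mm behind it; z points along the fingers, y is the line along which they close (so a half turn about z gives the same grasp; the last joint's range is limited). The gripper opens to 88 mm and grips with 3 to 60 N. Pads are 18 mm wide; open, the fingers measure 123 mm over their backs; the gripper's body (75 mm by 187 mm) begins 45 mm behind the grasp point.
Start: joints at [67.598, 30.733, -0.252, 88.115, 0.149, 61.152, -4.079], TCP at [0.207, -0.616, 0.247] pointing down, gripper open.
Joint ranges: [-154.64, 154.64], [-21.42, 123.67], [-72.66, 72.17], [13.99, 137.28], [-74.86, 254.86], [10.95, 109.41], [-158.01, 158.01]. Speed limits (degrees/s): [136.94, 136.94, 180, 180, 180, 180, 180].

## Interface

Orientations are given as [roll, pitch, yaw] about the fixed x, y, z axes, in that order (R = Rz(yaw) Ry(pitch) Rx(roll)).
In Python, from station import robot gives the robot as it stands.
- The arm moves only by the tool jog_arm, never from a script. Its argument "rows" is a list of rows, each a list of 3 entries, a list of its own where there are three numbers: the closure, from 0 (fully open) to 1 (shut), then the shift along the tool's x, y, z in mm, then the turn about the tool's z in degrees. In form: [[jaw, [tx, ty, tz], spin], ...]. A call has 1 to 5 rows; each row shifts and turns the commanded pose from where the row before left it, along the tool's axes as they then stand; what a row does not reach is not made up. A row lasts 1/12 s, in which the tool goes at most 41.7 mm and 7.16 degrees, less where a joint would pass 70% of its speed; a pose out of reach is approached as far as the arm can. A call is refused whole if a number of a shift passes 41.7 or a number of a turn 7.16, either way. A call with a gripper value outside its range is refused whole. The fingers move at their own pace and stop on an object; "force" is the grip in N (left out, the last holds). Time passes only in rows, so rows that do not move let the fingers close. It gives the time, the measured TCP pose, the force, the opening and the grip force at its end, in the units of the state.
- robot.get_state(): the state, without advancing time (a new reading comes with each control period).
- robot.capture(name): name is "scene" or "side" or "wrist"; returns (picture, depth): 480x640x3 uint8, red, green, blue; 480x640 float32, m along the optical axis (not along the pixel's ray), 0 where there is no reading.
- robot.get_calibration(name): a dict with "mtx" (3x3 intrinsics, pixels), "D" ([k1, k2, p1, p2, k3] as OpenCV has them; the pictures are not rectified), "R" (3x3) and "t" (3): a world point X has camera coordinates R X + t. Camera axes: x right, y down, z forward; pixel columns grow to the right and rows downward; lengths in m; the calibration is good to about 2 mm. A picture is of the moment at which its call begins: read the wrist's pose just before it. get_calibration takes no time and is no camera call; for the wrist camera it gives the pose at the moment of the call.
- robot.job_done(): hands the job in; it is judged then, once.
The state is a dict: "t": time; "qpos": joint angles; "qvel": joint speeds; "joint_torque": joint torques, N m; "eef_pos": TCP position; "tool_rot": TCP orientation; "contact_force": force on the tool from outside, world axes, zero at the start; "wrist_torque": the same for the moment, N m; "gripper_width": finger opening in m; "gripper_force": force on a finger pad.
Only numpy, scipy, OpenCV 4.12 (cv2) and the standard library are available. Lean on these libraries where they do the work, as an engineer would, in place of code of your own. Each camera call takes 0.05 s, during which the arm holds its last target. There are 200 camera calls.

## Working session

There is one attempt and no reset: what is moved stays moved. The work goes in short steps, Python scripts to look and compute and a tool call to move; the robot and the scene stay as the last step left them, time stands still between calls to the robot, and variables do not carry over. Pictures are saved under pics/ and viewed, at most 10 in all, crops included, and the job is handed in when it is done.

Besides the shell and the picture viewer there is one more tool, called after ">>>" in YAML: its name, and indented under it one key for each argument. jog_arm: Moves the arm, as the interface text tells. Its arguments: {"type":"object","properties":{"rows":{"type":"array"},"force":{"type":"number"}},"required":["rows"]}

```bash
mkdir -p pics; cat > h.py <<'E'
import numpy as np, cv2
from station import robot
def snap(n,f):
    c=robot.get_calibration(n); p,d=robot.capture(n)
    cv2.imwrite(f'pics/{f}.png',p[:,:,::-1]); np.savez(f'pics/{f}.npz',p=p,d=d,**{k:np.array(c[k]) for k in('mtx','D','R','t')})
def world(f,u,v,z=None):
    a=np.load(f'pics/{f}.npz'); n=cv2.undistortPoints(np.array([[[u,v]]],float),a['mtx'],a['D'])[0,0]
    r=np.array([n[0],n[1],1]); R,t=a['R'],a['t']
    if z is None: s=np.median(a['d'][int(v)-1:int(v)+2,int(u)-1:int(u)+2])
    else:
        o=-R.T@t; s=(z-o[2])/(R.T@r)[2]
    return R.T@(r*s-t)
E
python3 - <<'E'
from h import *
snap('scene','s0'); snap('side','d0'); s=robot.get_state(); print(s)
E
```

```text
{'t': 0.1, 'qpos': array([67.59818404, 30.7715834 , -0.25436624, 88.16451187,  0.14695549,
       61.15222589, -4.07884674]), 'qvel': array([-0.07869264, -0.10335304,  0.02527621, -0.17016057, -0.00322633,
       -0.08993465, -0.00860499]), 'joint_torque': array([ 3.04790861e-03, -5.72083139e+01,  9.94372442e-01, -2.52234507e+01,
       -5.60600159e-02,  1.34545044e-02,  4.05603930e-05]), 'eef_pos': array([ 0.20724485, -0.61550658,  0.24594803]), 'tool_rot': array([-1.79912123e+02,  4.73481993e-03,  1.86126308e+01]), 'contact_force': array([ 0.14382007, -0.63622723,  0.21334495]), 'wrist_torque': array([ 0.02423437,  0.02181378, -0.02736739]), 'gripper_force': 0.0, 'gripper_width': 0.08807876501622935}
```

View pics/s0.png

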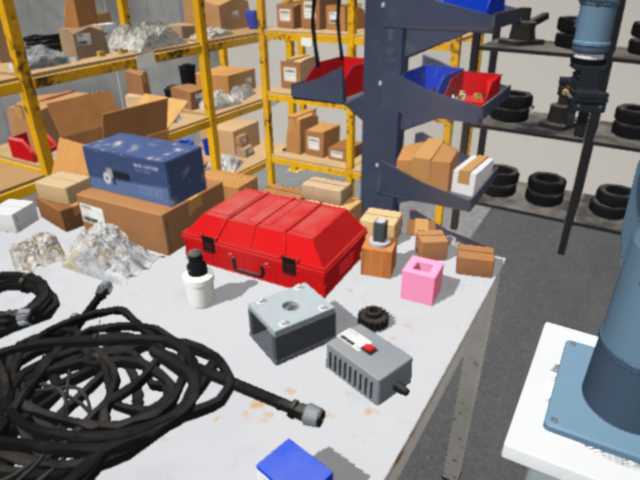

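View pics/d0.png

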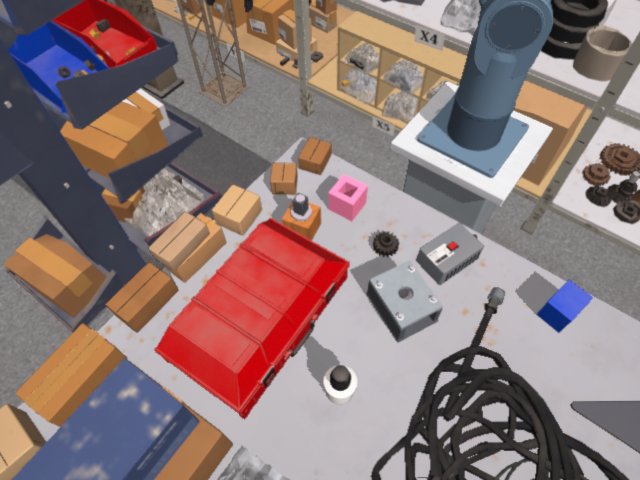

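The scene view shows the drift in the orange stand near (380,235) and the hitch hole near (291,305). In the side view they are near (300,205) and (405,293). The pink look-alike stand is next to the real one. I'll enlarge these areas.

```bash
python3 - <<'E'
from h import *
a=cv2.imread('pics/s0.png');b=cv2.imread('pics/d0.png')
f=lambda i,x,y,w,h:cv2.resize(i[y:y+h,x:x+w],(400,300),interpolation=cv2.INTER_CUBIC)
cv2.imwrite('pics/c0.png',np.vstack([np.hstack([f(a,340,205,100,75),f(a,245,275,100,75)]),np.hstack([f(b,260,180,100,75),f(b,355,255,100,75)])]))
for n,u,v in [('s0',380,222),('s0',291,305),('s0',275,310),('d0',300,200),('d0',405,293),('d0',390,293),('d0',300,178),('d0',284,172),('s0',379,255),('d0',340,375)]: print(n,u,v,world(n,u,v).round(4))
for n,u,v in [('s0',291,305),('d0',405,293)]: print(world(n,u,v,.069))
for n,u,v in [('s0',380,222),('d0',299,197)]: print(world(n,u,v,.117))
E
```

```text
s0 380 222 [ 0.4968 -0.1661  0.1158]
s0 291 305 [0.5409 0.0973 0.0572]
s0 275 310 [0.5477 0.1348 0.0677]
d0 300 200 [ 0.5041 -0.1711  0.1172]
d0 405 293 [0.5132 0.1032 0.0278]
d0 390 293 [0.5519 0.0864 0.0704]
d0 300 178 [ 0.3831 -0.2745 -0.0011]
d0 284 172 [ 0.4246 -0.286   0.0524]
s0 379 255 [ 0.4863 -0.1455  0.0517]
d0 340 375 [0.7517 0.1095 0.1145]
[0.53127887 0.11082837 0.069     ]
[0.53389829 0.10952864 0.069     ]
[ 0.4957344  -0.16378159  0.117     ]
[ 0.49908533 -0.17776341  0.117     ]
```

View pics/c0.png

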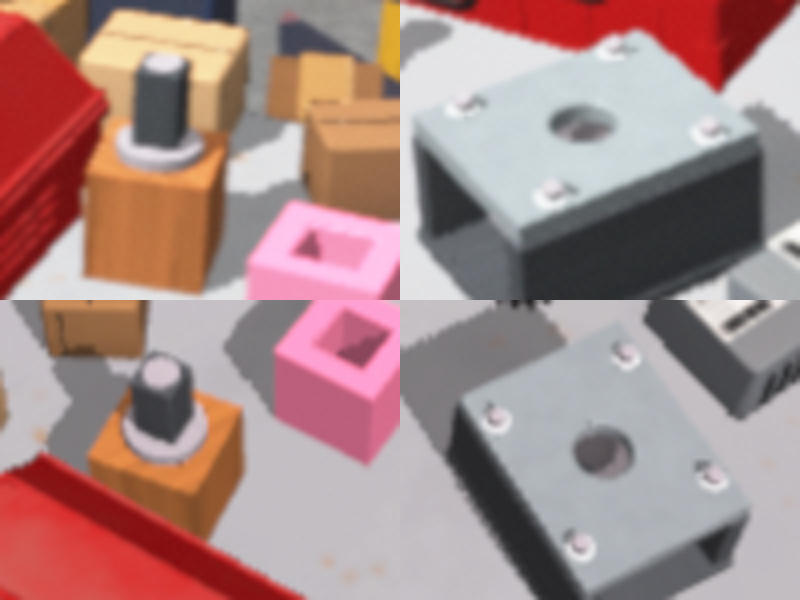

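The crops give the drift top at scene (380.5,221) and side (300,198.5). The plate hole is at scene (290.5,306) and side (405.5,293.5). Next I'll check heights along the path and around the stand.

```bash
python3 - <<'E'
from h import *
print(world('s0',380.5,221.2,.117),world('d0',300,198.5,.117),world('s0',290.5,305.8,.069),world('d0',405.3,293.3,.069))
P=[]
for n in('s0','d0'):
    a=np.load(f'pics/{n}.npz');v,u=np.mgrid[0:480,0:640];d=a['d'].ravel();m=d>0
    q=cv2.undistortPoints(np.stack([u.ravel(),v.ravel()],1)[m].astype(float)[:,None],a['mtx'],a['D'])[:,0]
    P.append((np.c_[q,np.ones(len(q))]*d[m][:,None]-a['t'])@a['R'])
P=np.vstack(P)
xs=np.arange(.1,1.0,.05);ys=np.arange(-.7,.35,.05)
print('y\\x',*[f'{x:5.2f}' for x in xs])
for y in ys: print(f'{y:5.2f}',*[f"{(lambda s:s.max() if len(s) else 9)(P[(abs(P[:,0]-x)<.025)&(abs(P[:,1]-y)<.025),2]):5.2f}" for x in xs])
# plate yaw
pc=P[(abs(P[:,0]-.532)<.1)&(abs(P[:,1]-.11)<.1)&(abs(P[:,2]-.069)<.004)]
print(cv2.minAreaRect(pc[:,:2].astype(np.float32)*1000))
b=[world('d0',355+x/4,255+(y-300)/4,.0755)[:2] for x,y in[(95,418),(225,355),(312,475),(180,546)]]
print(np.array(b),np.mean(b,0))
s=P[(abs(P[:,0]-.5)<.05)&(abs(P[:,1]+.165)<.05)&(abs(P[:,2]-.062)<.004)]
print(cv2.minAreaRect(s[:,:2].astype(np.float32)*1000))
E
```

```text
[ 0.49641304 -0.16763393  0.117     ] [ 0.50094393 -0.17363262  0.117     ] [0.53071979 0.11319312 0.069     ] [0.53410582 0.11033798 0.069     ]
y\x  0.10  0.15  0.20  0.25  0.30  0.35  0.40  0.45  0.50  0.55  0.60  0.65  0.70  0.75  0.80  0.85  0.90  0.95
-0.70  9.00  9.00 -0.74  0.34 -0.74 -0.75  0.48  0.51  0.43  0.43  0.43  0.45  0.43  0.50  0.50  0.32  0.49  0.32
-0.65  9.00  0.52  0.40  0.48 -0.74  9.00  0.49  0.51  0.28  0.31  0.29  0.45  0.45  9.00  0.24  0.31 -0.16  0.31
-0.60  9.00  0.52  0.52  0.52 -0.74 -0.75  0.49  0.50  0.50  0.51  0.51  0.51  0.51  9.00  0.34  0.33  0.50  0.29
-0.55  9.00  0.34  0.52  0.39 -0.74 -0.75  0.48  0.48  0.47  0.50  0.51  0.51  0.51  9.00  0.32  0.31  0.40  0.28
-0.50 -0.75  0.34  0.35 -0.74 -0.74 -0.74 -0.74 -0.74  9.00  9.00  9.00  9.00  9.00  9.00  9.00  9.00  9.00  9.00
-0.45 -0.74 -0.74 -0.74 -0.74 -0.74 -0.74 -0.74 -0.75  9.00  9.00  9.00  9.00  9.00  9.00  9.00  9.00  9.00  9.00
-0.40 -0.74 -0.74 -0.74 -0.74 -0.74 -0.74 -0.74 -0.74  9.00  9.00  9.00  9.00  9.00  9.00  9.00  9.00  9.00  9.00
-0.35  9.00  9.00 -0.74  0.00  0.01  0.00  0
[... 1182 characters left out ...]
.09  0.00  0.00  0.02  0.04
 0.20  9.00  9.00  9.00  0.00  0.00  0.06  0.00  0.00  0.07  0.07  0.00  0.00  0.01  0.00  0.00  0.01  0.02  0.03
 0.25  9.00  9.00  9.00  0.00  0.01  0.00  0.03  0.03  0.03  0.04  0.05  0.05  0.05  0.05  0.05  0.04  0.02  0.00
 0.30  9.00  9.00  9.00  0.00  0.00  0.00  0.00  0.00  0.04  0.05  0.05  0.05  0.05  0.05  0.06  0.05  0.04  0.04
((530.9227905273438, 110.23318481445312), (119.6943130493164, 97.82585906982422), 64.51986694335938)
[[0.55182633 0.0597011 ]
 [0.48399247 0.09232964]
 [0.51578859 0.16004815]
 [0.58458756 0.12876856]] [0.53404874 0.11021186]
((505.44610595703125, -164.06552124023438), (88.44320678710938, 96.70635986328125), 0.20208822190761566)
```

>>> jog_arm:
  rows:
    - [0, [21, -31.5, 0], 0]
    - [0, [21, -31.5, 0], 0]
    - [0, [21, -31.5, 0], 0]
    - [0, [21, -31.5, 0], 0]
    - [0, [21, -31.5, 0], 0]

```text
t: 0.52
eef_pos: [0.2567, -0.4312, 0.2463]
tool_rot: [-180.0, 0.0, 18.6]
contact_force: [1.0, 0.4, 0.3]
gripper_width: 0.0883
gripper_force: 0.0
```

>>> jog_arm:
  rows:
    - [0, [21, -31.5, 0], 0]
    - [0, [32.5, -15.5, -5], 0]
    - [0, [32.5, -15.5, -5], 0]
    - [0, [32.5, -15.5, -5], 0]
    - [0, [32.5, -15.5, -5], 0]

```text
t: 0.93
eef_pos: [0.3706, -0.2949, 0.2669]
tool_rot: [180.0, 0.0, 18.6]
contact_force: [0.5, -0.7, 0.0]
gripper_width: 0.0883
gripper_force: 0.0
```

>>> jog_arm:
  rows:
    - [0, [32.5, -15.5, -5], 0]
    - [0, [32.5, -15.5, -5], 0]
    - [0, [32.5, -15.5, 0], 0]
    - [0, [0, 0, 0], 0]
    - [0, [0, 0, 0], 0]

```text
t: 1.35
eef_pos: [0.4485, -0.2194, 0.2764]
tool_rot: [-180.0, -0.0, 18.9]
contact_force: [-0.6, -1.0, 0.1]
gripper_width: 0.088
gripper_force: 0.0
```

```bash
python3 - <<'E'
from h import *
s=robot.get_state();print(s['eef_pos'],s['tool_rot'],s['t'],s['contact_force'])
snap('wrist','w0'); a=np.load('pics/w0.npz'); print(-a['R'].T@a['t'],a['R'].round(2))
E
```

```text
[ 0.44850545 -0.21935117  0.27643292] [-1.79956641e+02 -2.92134114e-03  1.88703534e+01] 1.35 [-0.59832375 -0.97764887  0.11533488]
[ 0.52562724 -0.19170977  0.41459616] [[ 0.32 -0.95 -0.  ]
 [-0.9  -0.31  0.32]
 [-0.3  -0.1  -0.95]]
```

View pics/w0.png

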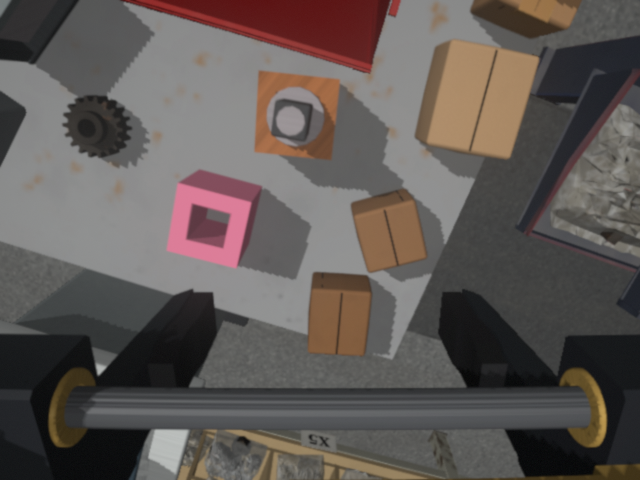

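The wrist view shows the stand with corners near (259,71), (340,80), (333,160) and (254,152), and the drift's button at (291,120). Brown cartons lie to its right and below.

```bash
python3 - <<'E'
from h import *
print(world('w0',291,120,.117),world('w0',291,120))
c=[world('w0',u,v,.064)[:2] for u,v in[(259,71),(340,80),(333,160),(254,152)]]
c=np.array(c);print(c,c.mean(0));e=np.roll(c,-1,0)-c;print(np.degrees(np.arctan2(e[:,1],e[:,0])),np.hypot(*e.T))
a=cv2.imread('pics/w0.png')[60:180,225:385];cv2.imwrite('pics/c1.png',cv2.resize(a,(800,600),interpolation=cv2.INTER_CUBIC))
for u,v in[(390,235),(340,320),(475,100),(97,127)]: print(world('w0',u,v))
E
```

```text
[ 0.49871505 -0.17456319  0.117     ] [ 0.4986842  -0.17454353  0.11665878]
[[ 0.52154666 -0.13660735]
 [ 0.53559603 -0.19874725]
 [ 0.47433061 -0.21415458]
 [ 0.45953979 -0.15024658]] [ 0.49775327 -0.17493894]
[ -77.26004446 -165.88370651  103.0310631    12.40541093] [0.06370834 0.06317307 0.06559726 0.06348922]
[ 0.42449009 -0.28672826  0.05016874]
[ 0.32317312 -0.2742252   0.04411559]
[ 0.557364   -0.30818484  0.05642034]
[ 0.42949888 -0.00557815  0.02993819]
```

View pics/c1.png

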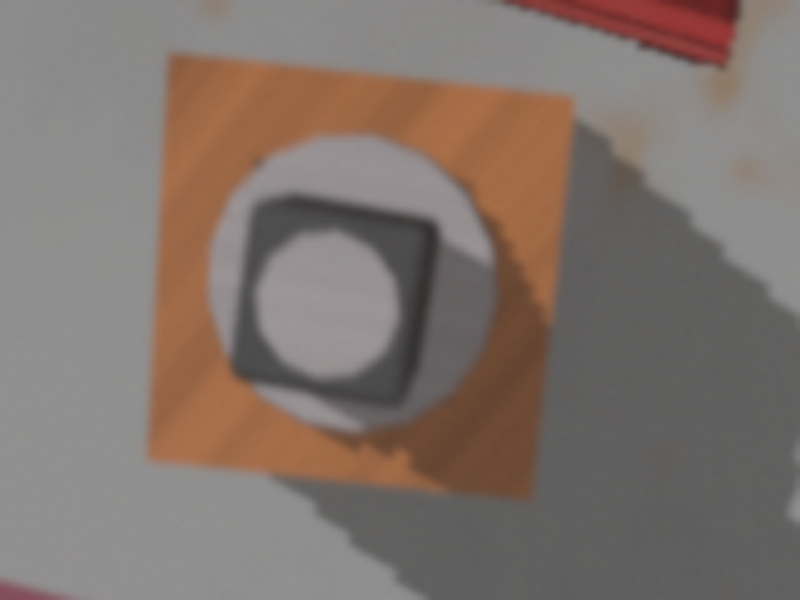

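>>> jog_arm:
  rows:
    - [0, [31, -13, 0], 3.5]
    - [0, [32, -11, 0], 3.4]
    - [0, [0, 0, 30], 0]
    - [0, [0, 0, 30], 0]
    - [0, [0, 0, 0], 0]

```text
t: 1.82
eef_pos: [0.4964, -0.1805, 0.2117]
tool_rot: [-179.8, 0.5, 11.6]
contact_force: [-2.2, -0.1, -0.6]
gripper_width: 0.0878
gripper_force: 0.0
```

>>> jog_arm:
  rows:
    - [0, [0, 0, 0], 0]
    - [0, [0, 0, 0], 0]

```text
t: 1.98
eef_pos: [0.5006, -0.1815, 0.2179]
tool_rot: [180.0, -0.0, 11.6]
contact_force: [1.0, -0.5, 0.3]
gripper_width: 0.0881
gripper_force: 0.0
```

```bash
python3 - <<'E'
from h import *
s=robot.get_state();print(s['eef_pos'],s['tool_rot'],s['t'])
snap('wrist','w1')
p=np.load('pics/w1.npz')['p'].copy();cv2.imwrite('pics/w1c.png',p[150:450,120:520,::-1].repeat(2,0).repeat(2,1))
E
```

```text
[ 0.50059512 -0.18147911  0.21786885] [ 1.79951067e+02 -2.50198426e-02  1.15892067e+01] 1.9833
```

View pics/w1c.png

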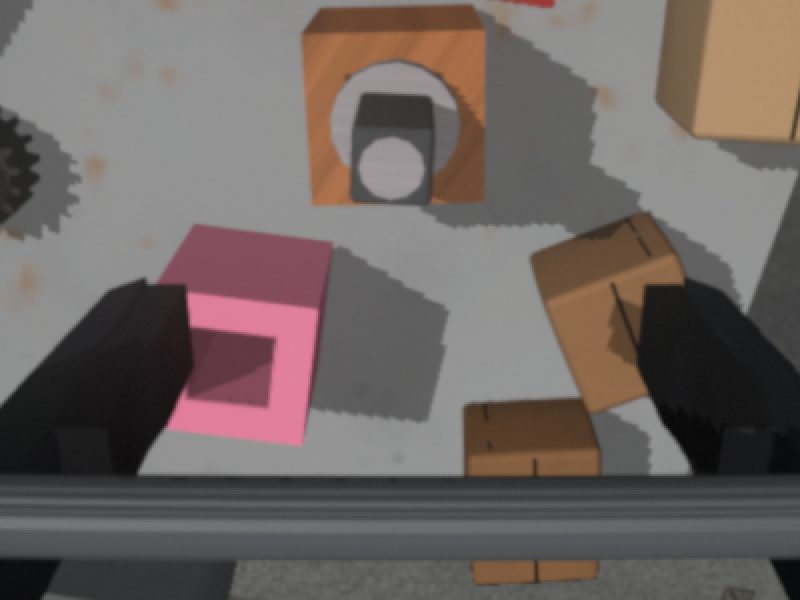

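The handle is now square to the jaws, with its button at pixel (315.5,234).

```bash
python3 - <<'E'
from h import *
w=world('w1',315.5,234,.117);s=robot.get_state();y=np.radians(s['tool_rot'][2]);d=(w-s['eef_pos'])*1000
print(w,d,'tx',d[0]*np.cos(y)+d[1]*np.sin(y),'ty',d[0]*np.sin(y)-d[1]*np.cos(y))
E
```

```text
[ 0.49852482 -0.17369412  0.117     ] [  -2.60076164    7.68769799 -101.3597967 ] tx -1.001326982457396 ty -8.053695166634213
```

>>> jog_arm:
  rows:
    - [0, [-1, -8, 20], 0]
    - [0, [0, 0, 25], 0]
    - [0, [0, 0, 25], 0]
    - [0, [0, 0, 25], 0]
    - [0, [0, 0, 20], 0]

```text
t: 2.45
eef_pos: [0.4987, -0.1733, 0.102]
tool_rot: [179.9, -0.1, 11.7]
contact_force: [0.3, 0.0, 0.1]
gripper_width: 0.0882
gripper_force: 0.0
```

>>> jog_arm:
  rows:
    - [0, [0, 0, 12], 0]
    - [0, [0, 0, 6], 0]
    - [0, [0, 0, 0], 0]
    - [0, [0, 0, 0], 0]

```text
t: 2.78
eef_pos: [0.499, -0.1729, 0.0848]
tool_rot: [179.9, -0.1, 11.7]
contact_force: [-0.6, -0.0, 0.3]
gripper_width: 0.088
gripper_force: 0.0
```

>>> jog_arm:
  rows:
    - [0.5, [0, 0, 0], 0]
    - [0.6, [0, 0, 0], 0]
    - [0.7, [0, 0, 0], 0]
    - [0.8, [0, 0, 0], 0]
    - [0.9, [0, 0, 0], 0]
  force: 40

```text
t: 3.2
eef_pos: [0.4983, -0.1725, 0.084]
tool_rot: [180.0, -0.0, 11.7]
contact_force: [-0.8, 0.4, -0.1]
gripper_width: 0.0568
gripper_force: 0.0
```

>>> jog_arm:
  rows:
    - [1, [0, 0, 0], 0]
    - [1, [0, 0, 0], 0]
    - [1, [0, 0, 0], 0]
    - [1, [0, 0, 0], 0]
    - [1, [0, 0, 0], 0]

```text
t: 3.62
eef_pos: [0.4984, -0.1729, 0.0838]
tool_rot: [180.0, -0.0, 11.7]
contact_force: [0.4, -1.9, 0.5]
gripper_width: 0.0247
gripper_force: 39.9
```

>>> jog_arm:
  rows:
    - [1, [0, 0, -8], 0]
    - [1, [0, 0, -20], 0]
    - [1, [0, 0, -28], 0]
    - [1, [0, 0, -28], 0]
    - [1, [0, 0, -26], 0]

```text
t: 4.03
eef_pos: [0.4972, -0.172, 0.1948]
tool_rot: [-179.9, 0.1, 11.7]
contact_force: [0.9, 0.1, -4.8]
gripper_width: 0.0249
gripper_force: 39.9
```

>>> jog_arm:
  rows:
    - [1, [0, 0, 0], 0]
    - [1, [1.3, -20, 0], 0]
    - [1, [1.3, -32, 0], 0]
    - [1, [1.3, -36, 0], 0]
    - [1, [1.3, -36, 0], 0]

```text
t: 4.45
eef_pos: [0.4764, -0.0489, 0.1924]
tool_rot: [-180.0, 0.1, 11.6]
contact_force: [1.2, 0.6, -4.8]
gripper_width: 0.0245
gripper_force: 39.9
```

>>> jog_arm:
  rows:
    - [1, [1.3, -36, 0], 0]
    - [1, [1.3, -36, 0], 0]
    - [1, [1.3, -36, 0], 0]
    - [1, [1.3, -36, 0], 0]
    - [1, [1.3, -20, 0], 0]

```text
t: 4.87
eef_pos: [0.4487, 0.1161, 0.1927]
tool_rot: [-179.9, 0.1, 12.0]
contact_force: [1.0, 0.8, -5.8]
gripper_width: 0.0244
gripper_force: 39.9
```

>>> jog_arm:
  rows:
    - [1, [0, 0, 0], 0]
    - [1, [0, 0, 0], 0]
    - [1, [0, 0, 0], 0]
    - [1, [0, 0, 0], 0]

```text
t: 5.2
eef_pos: [0.4508, 0.1104, 0.1931]
tool_rot: [180.0, 0.1, 11.6]
contact_force: [0.6, -0.4, -5.6]
gripper_width: 0.0246
gripper_force: 39.9
```

```bash
python3 - <<'E'
from h import *
s=robot.get_state();print(s['eef_pos'],s['tool_rot'],s['contact_force'],s['wrist_torque'],s['gripper_width'])
snap('wrist','w2')
E
```

```text
[0.45082603 0.11038302 0.19306151] [1.79959681e+02 8.82058553e-02 1.15916550e+01] [ 0.64173622 -0.40258395 -5.63099446] [ 0.06041536 -0.00714713 -0.01701262] 0.024560081870972177
```

View pics/w2.png

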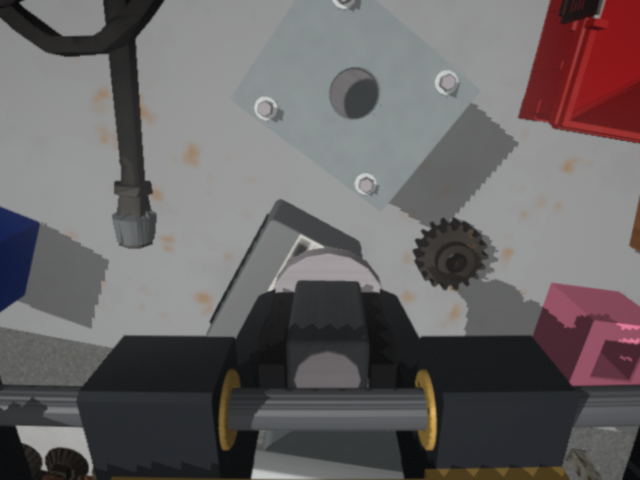

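The hole is at about pixel (354,93). I'll enlarge it for a precise centre and to see which way the ear is offset.

```bash
python3 - <<'E'
from h import *
a=cv2.imread('pics/w2.png')[50:140,294:414]
a=cv2.convertScaleAbs(a,alpha=1.3)
cv2.imwrite('pics/c2.png',cv2.resize(a,(800,600),interpolation=cv2.INTER_CUBIC))
g=cv2.imread('pics/w2.png',0);_,b=cv2.threshold(g,125,255,cv2.THRESH_BINARY_INV)
n,l,st,c=cv2.connectedComponentsWithStats(b[50:140,310:400]);
for i in range(1,n):
  if st[i,4]>300: print(st[i],c[i]+[310,50])
print(world('w2',354,93,.069))
for u,v in((346,0),(447,83),(367,184),(265,108)): print(world('w2',u,v,.0755))
E
```

```text
[  19   17   51   53 2153] [354.02879703  92.76312123]
[0.531796   0.11189433 0.069     ]
[0.57842355 0.12721864 0.0755    ]
[0.54814927 0.06109589 0.0755    ]
[0.48112162 0.09267263 0.0755    ]
[0.51320093 0.16133974 0.0755    ]
```

View pics/c2.png

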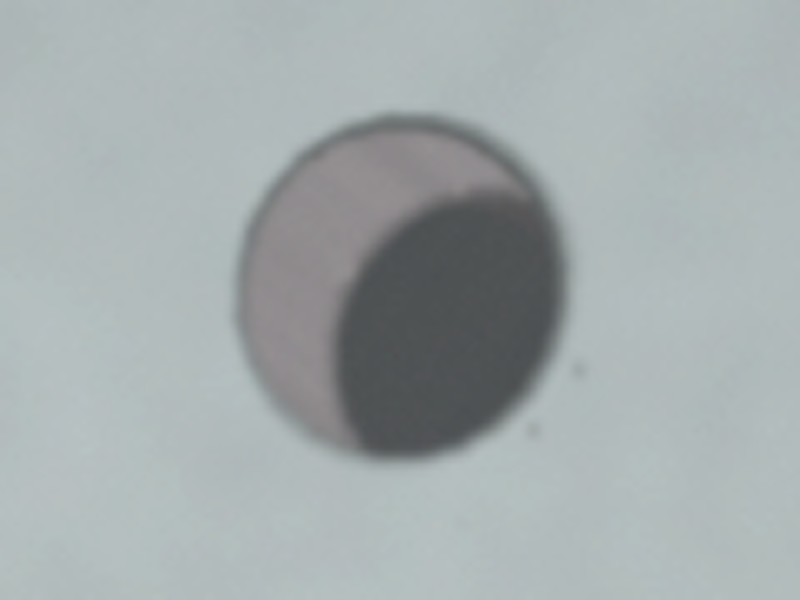

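```bash
python3 - <<'E'
from h import *
h=world('w2',294+402/6.667,50+287/6.667,.069);e=world('w2',294+497/6.667,50+350/6.667,.058)
s=robot.get_state();y=np.radians(11.6);T=np.array([[np.cos(y),np.sin(y)],[np.sin(y),-np.cos(y)]])
print(h,e,(e-h)*1000,T@(e-h)[:2]*1000,T@(h-s['eef_pos'])[:2]*1000)
# drift button in hand
w=world('w2',327,370,s['eef_pos'][2]+.033);print(w,w-s['eef_pos'])
E
```

```text
[0.53180513 0.1117161  0.069     ] [0.52815349 0.10112195 0.058     ] [ -3.65164775 -10.59414875 -11.        ] [-5.70731316  9.64350016] [79.41620221 15.0272978 ]
[0.45358825 0.11224968 0.22622093] [0.00259892 0.00178206 0.033     ]
```

>>> jog_arm:
  rows:
    - [1, [20, 5, 0], 0]
    - [1, [25, 6.5, 0], 0]
    - [1, [22, 5.5, 5], 0]
    - [1, [10, 2.5, 10], 0]
    - [1, [0, 0, 10], 0]

```text
t: 5.67
eef_pos: [0.5335, 0.1069, 0.1685]
tool_rot: [180.0, -0.2, 11.5]
contact_force: [-0.2, 0.6, -5.5]
gripper_width: 0.0242
gripper_force: 39.9
```

>>> jog_arm:
  rows:
    - [1, [0, 0, 10], 0]
    - [1, [0, 0, 0], 0]
    - [1, [0, 0, 0], 0]
    - [1, [0, 0, 0], 0]

```text
t: 6.0
eef_pos: [0.5299, 0.1085, 0.1589]
tool_rot: [-180.0, 0.0, 11.7]
contact_force: [-0.4, -1.3, -4.6]
gripper_width: 0.0247
gripper_force: 39.9
```

```bash
python3 - <<'E'
from h import *
s=robot.get_state();print(s['eef_pos'],s['tool_rot'],s['contact_force'],s['wrist_torque'],s['t'])
h=np.array([.5318,.1117]);e=h-[.0031,.009];y=np.radians(s['tool_rot'][2]);T=np.array([[np.cos(y),np.sin(y)],[np.sin(y),-np.cos(y)]])
print('tool to mid',T@((h+e)/2-s['eef_pos'][:2])*1000)
snap('side','d1');snap('scene','s1')
f=lambda i,x,y,w,h:cv2.resize(i[y:y+h,x:x+w],(400,300),interpolation=cv2.INTER_CUBIC)
cv2.imwrite('pics/c3.png',np.hstack([f(cv2.imread('pics/s1.png'),245,255,100,75),f(cv2.imread('pics/d1.png'),355,245,100,75)]))
E
```

```text
[0.5299266  0.108496   0.15890481] [-1.79999984e+02  2.00114895e-02  1.17275021e+01] [-0.35687555 -1.29138087 -4.58079074] [ 0.05903101  0.02621303 -0.01702796] 6.0
tool to mid [0.05322672 1.33468146]
```

View pics/c3.png

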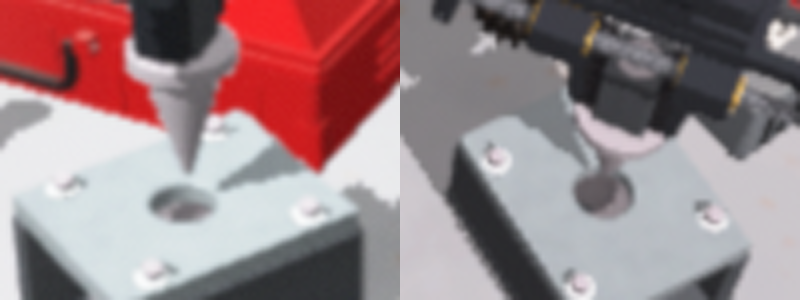

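The nose hangs upright over the hole, at about crop (187,172) in the scene view. I'll lower it gently while watching the force.

>>> jog_arm:
  rows:
    - [1, [0, 1, 4], 0]
    - [1, [0, 0, 4], 0]
    - [1, [0, 0, 4], 0]
    - [1, [0, 0, 2], 0]
    - [1, [0, 0, 0], 0]

```text
t: 6.52
eef_pos: [0.5302, 0.1074, 0.144]
tool_rot: [180.0, 0.1, 11.7]
contact_force: [0.0, 0.5, -4.9]
gripper_width: 0.0251
gripper_force: 39.9
```

>>> jog_arm:
  rows:
    - [1, [0, 0, 3], 0]
    - [1, [0, 0, 3], 0]
    - [1, [0, 0, 3], 0]
    - [1, [0, 0, 0], 0]
    - [1, [0, 0, 0], 0]

```text
t: 6.93
eef_pos: [0.5305, 0.1074, 0.1355]
tool_rot: [180.0, 0.0, 11.7]
contact_force: [-0.4, 0.4, -5.2]
gripper_width: 0.0246
gripper_force: 39.9
```

>>> jog_arm:
  rows:
    - [1, [0, 0, 1.5], 0]
    - [1, [0, 0, 1.5], 0]
    - [1, [0, 0, 0], 0]

```text
t: 7.18
eef_pos: [0.5306, 0.1075, 0.1325]
tool_rot: [180.0, 0.0, 11.7]
contact_force: [0.3, 1.5, -4.9]
gripper_width: 0.0248
gripper_force: 39.9
```

>>> jog_arm:
  rows:
    - [1, [0, 0, 2], 0]
    - [1, [0, 0, 2], 0]
    - [1, [0, 0, 2], 0]
    - [1, [0, 0, 0], 0]

```text
t: 7.52
eef_pos: [0.5304, 0.1074, 0.1262]
tool_rot: [180.0, 0.0, 11.7]
contact_force: [0.1, 0.0, -5.4]
gripper_width: 0.0246
gripper_force: 39.9
```

The nose is inside the ear hole with no contact yet. Now I'll ease it sideways toward the ear.

>>> jog_arm:
  rows:
    - [1, [-0.6, 1, 0], 0]
    - [1, [-0.6, 1, 0], 0]
    - [1, [-0.6, 1, 0], 0]
    - [1, [-0.6, 1, 0], 0]
    - [1, [0, 0, 0], 0]

```text
t: 7.93
eef_pos: [0.5291, 0.1028, 0.1268]
tool_rot: [180.0, -0.0, 11.7]
contact_force: [1.0, 0.5, -4.0]
gripper_width: 0.0247
gripper_force: 39.9
```

>>> jog_arm:
  rows:
    - [1, [0, 0, 2], 0]
    - [1, [0, 0, 2], 0]
    - [1, [0, 0, 0], 0]

```text
t: 8.18
eef_pos: [0.5295, 0.1036, 0.1226]
tool_rot: [-180.0, -0.1, 11.7]
contact_force: [0.2, 2.2, -5.0]
gripper_width: 0.0245
gripper_force: 39.9
```

>>> jog_arm:
  rows:
    - [1, [0, 0, 2], 0]
    - [1, [0, 0, 2], 0]
    - [1, [0, 0, 0], 0]
    - [1, [0, 0, 0], 0]

```text
t: 8.52
eef_pos: [0.5297, 0.104, 0.1188]
tool_rot: [-179.9, -0.1, 11.7]
contact_force: [2.6, 3.6, -4.5]
gripper_width: 0.0245
gripper_force: 39.9
```

>>> jog_arm:
  rows:
    - [1, [0, 0, 1.5], 0]
    - [1, [0, 0, 1.5], 0]
    - [1, [0, 0, 0], 0]
    - [1, [0, 0, 0], 0]

```text
t: 8.85
eef_pos: [0.5294, 0.1032, 0.1158]
tool_rot: [-180.0, -0.0, 11.7]
contact_force: [2.4, 3.4, -1.6]
gripper_width: 0.0247
gripper_force: 39.9
```

>>> jog_arm:
  rows:
    - [1, [0, 0, 1.5], 0]
    - [1, [0, 0, 1.5], 0]
    - [1, [0, 0, 0], 0]
    - [1, [0, 0, 0], 0]

```text
t: 9.18
eef_pos: [0.529, 0.1029, 0.1124]
tool_rot: [180.0, 0.0, 11.7]
contact_force: [1.1, 3.2, -2.2]
gripper_width: 0.0248
gripper_force: 39.9
```

>>> jog_arm:
  rows:
    - [1, [0, 0, 1.5], 0]
    - [1, [0, 0, 1.5], 0]
    - [1, [0, 0, 0], 0]
    - [1, [0, 0, 0], 0]

```text
t: 9.52
eef_pos: [0.5289, 0.1029, 0.1094]
tool_rot: [180.0, 0.0, 11.7]
contact_force: [0.9, 4.5, -3.0]
gripper_width: 0.025
gripper_force: 39.9
```

>>> jog_arm:
  rows:
    - [1, [0, 0, 1.5], 0]
    - [1, [0, 0, 1.5], 0]
    - [1, [0, 0, 0], 0]
    - [1, [0, 0, 0], 0]

```text
t: 9.85
eef_pos: [0.5289, 0.103, 0.1064]
tool_rot: [180.0, 0.0, 11.7]
contact_force: [1.4, 4.3, -2.6]
gripper_width: 0.0249
gripper_force: 39.9
```

>>> jog_arm:
  rows:
    - [1, [0, 0, 1.5], 0]
    - [1, [0, 0, 1.5], 0]
    - [1, [0, 0, 0], 0]
    - [1, [0, 0, 0], 0]

```text
t: 10.18
eef_pos: [0.529, 0.103, 0.1035]
tool_rot: [180.0, 0.0, 11.7]
contact_force: [1.3, 5.1, -1.3]
gripper_width: 0.0247
gripper_force: 39.9
```

>>> jog_arm:
  rows:
    - [1, [0, 0, 1], 0]
    - [1, [0, 0, 1], 0]
    - [1, [0, 0, 0], 0]
    - [1, [0, 0, 0], 0]

```text
t: 10.52
eef_pos: [0.5288, 0.103, 0.1014]
tool_rot: [180.0, 0.0, 11.7]
contact_force: [0.8, 5.0, -3.5]
gripper_width: 0.0248
gripper_force: 39.9
```

>>> jog_arm:
  rows:
    - [1, [0, 0, 1], 0]
    - [1, [0, 0, 1], 0]
    - [1, [0, 0, 0], 0]
    - [1, [0, 0, 0], 0]

```text
t: 10.85
eef_pos: [0.5288, 0.103, 0.0994]
tool_rot: [-180.0, 0.0, 11.7]
contact_force: [-0.3, 4.0, -4.4]
gripper_width: 0.0247
gripper_force: 39.9
```

>>> jog_arm:
  rows:
    - [1, [0, 0, 1], 0]
    - [1, [0, 0, 1], 0]
    - [1, [0, 0, 0], 0]
    - [1, [0, 0, 0], 0]

```text
t: 11.18
eef_pos: [0.5289, 0.1031, 0.0975]
tool_rot: [-180.0, 0.0, 11.7]
contact_force: [-1.3, 3.8, -4.8]
gripper_width: 0.0247
gripper_force: 39.9
```

>>> jog_arm:
  rows:
    - [1, [0, 0, 1], 0]
    - [1, [0, 0, 0], 0]
    - [1, [0, 0, 0], 0]

```text
t: 11.43
eef_pos: [0.529, 0.103, 0.0966]
tool_rot: [180.0, 0.0, 11.7]
contact_force: [-1.7, 4.1, -3.6]
gripper_width: 0.0243
gripper_force: 39.9
```

>>> jog_arm:
  rows:
    - [1, [0, 0, 1], 0]
    - [1, [0, 0, 0], 0]
    - [1, [0, 0, 0], 0]

```text
t: 11.68
eef_pos: [0.529, 0.1029, 0.0957]
tool_rot: [180.0, 0.0, 11.7]
contact_force: [-1.1, 3.3, -0.2]
gripper_width: 0.0247
gripper_force: 39.9
```

>>> jog_arm:
  rows:
    - [1, [0, 0, 1], 0]
    - [1, [0, 0, 0], 0]
    - [1, [0, 0, 0], 0]

```text
t: 11.93
eef_pos: [0.5289, 0.1028, 0.0947]
tool_rot: [180.0, 0.0, 11.7]
contact_force: [-2.7, 2.6, 1.2]
gripper_width: 0.0247
gripper_force: 39.9
```

>>> jog_arm:
  rows:
    - [1, [-0.7, 0.5, 0], 0]
    - [1, [0, 0, 0], 0]
    - [1, [0, 0, 0], 0]

```text
t: 12.18
eef_pos: [0.5288, 0.1025, 0.0947]
tool_rot: [-180.0, -0.0, 11.7]
contact_force: [-1.2, 4.5, -1.0]
gripper_width: 0.0249
gripper_force: 39.9
```

>>> jog_arm:
  rows:
    - [1, [0, 0, 0.8], 0]
    - [1, [0, 0, 0], 0]
    - [1, [0, 0, 0], 0]

```text
t: 12.43
eef_pos: [0.5287, 0.1024, 0.0939]
tool_rot: [180.0, -0.0, 11.7]
contact_force: [-1.0, 3.3, -0.9]
gripper_width: 0.0243
gripper_force: 39.9
```

>>> jog_arm:
  rows:
    - [1, [-0.6, 0.4, 0.4], 0]
    - [1, [0, 0, 0.4], 0]
    - [1, [0, 0, 0], 0]
    - [1, [0, 0, 0], 0]

```text
t: 12.77
eef_pos: [0.5283, 0.1021, 0.0931]
tool_rot: [-180.0, -0.0, 11.7]
contact_force: [0.1, 5.2, -3.1]
gripper_width: 0.0249
gripper_force: 39.9
```

>>> jog_arm:
  rows:
    - [1, [0, 0, 0.8], 0]
    - [1, [0, 0, 0], 0]
    - [1, [0, 0, 0], 0]

```text
t: 13.02
eef_pos: [0.5282, 0.1019, 0.0923]
tool_rot: [180.0, -0.0, 11.7]
contact_force: [-0.3, 3.8, -2.3]
gripper_width: 0.0246
gripper_force: 39.9
```

>>> jog_arm:
  rows:
    - [1, [-0.2, 0.3, 0.8], 0]
    - [1, [0, 0, 0], 0]
    - [1, [0, 0, 0], 0]

```text
t: 13.27
eef_pos: [0.528, 0.1016, 0.0914]
tool_rot: [-180.0, -0.0, 11.7]
contact_force: [-0.5, 4.4, -2.5]
gripper_width: 0.0246
gripper_force: 39.9
```

>>> jog_arm:
  rows:
    - [1, [0, 0, 0.8], 0]
    - [1, [0, 0, 0], 0]
    - [1, [0, 0, 0], 0]

```text
t: 13.52
eef_pos: [0.528, 0.1015, 0.0906]
tool_rot: [180.0, -0.0, 11.7]
contact_force: [0.4, 3.9, -3.7]
gripper_width: 0.0244
gripper_force: 39.9
```

>>> jog_arm:
  rows:
    - [1, [0, 0, 0.8], 0]
    - [1, [0, 0, 0], 0]
    - [1, [0, 0, 0], 0]

```text
t: 13.77
eef_pos: [0.528, 0.1015, 0.0898]
tool_rot: [180.0, 0.0, 11.7]
contact_force: [1.0, 2.9, -3.8]
gripper_width: 0.0245
gripper_force: 39.9
```

>>> jog_arm:
  rows:
    - [1, [0, 0, 0.7], 0]
    - [1, [0, 0, 0], 0]
    - [1, [0, 0, 0], 0]

```text
t: 14.02
eef_pos: [0.528, 0.1015, 0.0892]
tool_rot: [180.0, -0.0, 11.7]
contact_force: [1.1, 3.3, -2.7]
gripper_width: 0.0251
gripper_force: 39.9
```

>>> jog_arm:
  rows:
    - [1, [0, 0, 0.6], 0]
    - [1, [0, 0, 0], 0]
    - [1, [0, 0, 0], 0]

```text
t: 14.27
eef_pos: [0.528, 0.1015, 0.0887]
tool_rot: [180.0, -0.0, 11.7]
contact_force: [0.4, 2.2, -1.7]
gripper_width: 0.025
gripper_force: 39.9
```

>>> jog_arm:
  rows:
    - [1, [0, 0, 0.6], 0]
    - [1, [0, 0, 0], 0]
    - [1, [0, 0, 0], 0]

```text
t: 14.52
eef_pos: [0.5281, 0.1016, 0.0886]
tool_rot: [180.0, -0.0, 11.7]
contact_force: [-0.9, 2.6, 4.8]
gripper_width: 0.0246
gripper_force: 39.9
```

>>> jog_arm:
  rows:
    - [1, [0, 0, 0.6], 0]
    - [1, [0, 0, 0], 0]
    - [1, [0, 0, 0], 0]

```text
t: 14.77
eef_pos: [0.5281, 0.1015, 0.0885]
tool_rot: [180.0, -0.0, 11.7]
contact_force: [-3.4, 1.4, 11.1]
gripper_width: 0.0246
gripper_force: 39.9
```

The collar has bottomed at the predicted height, with force rising and no further travel. I'll relax the load, release and retreat.

>>> jog_arm:
  rows:
    - [1, [0, 0, -0.8], 0]
    - [1, [0, 0, 0], 0]
    - [0.65, [0, 0, 0], 0]
    - [0.5, [0, 0, 0], 0]
    - [0.3, [0, 0, 0], 0]

```text
t: 15.18
eef_pos: [0.5276, 0.1007, 0.0878]
tool_rot: [179.9, 0.1, 11.7]
contact_force: [-0.1, -0.5, 0.0]
gripper_width: 0.0418
gripper_force: 0.0
```

>>> jog_arm:
  rows:
    - [0.3, [0, 0, 0], 0]
    - [0.3, [0, 0, 0], 0]
    - [0.3, [0, 0, 0], 0]

```text
t: 15.43
eef_pos: [0.5278, 0.1014, 0.0881]
tool_rot: [180.0, 0.0, 11.7]
contact_force: [-0.1, 0.1, -0.4]
gripper_width: 0.0607
gripper_force: 0.0
```

>>> jog_arm:
  rows:
    - [0.3, [0, 0, -5], 0]
    - [0.3, [0, 0, -20], 0]
    - [0.3, [0, 0, -25], 0]
    - [0.3, [0, 0, -25], 0]
    - [0.3, [0, 0, -25], 0]

```text
t: 15.85
eef_pos: [0.5276, 0.1016, 0.1896]
tool_rot: [-180.0, 0.0, 11.7]
contact_force: [0.3, -0.5, 0.4]
gripper_width: 0.0617
gripper_force: 0.0
```

>>> jog_arm:
  rows:
    - [0.3, [-30, 0, 0], 0]
    - [0.3, [-35, 0, 0], 0]
    - [0.3, [-20, 0, 0], 0]
    - [0.3, [0, 0, 0], 0]
    - [0.3, [0, 0, 0], 0]

```text
t: 16.27
eef_pos: [0.4444, 0.0841, 0.1887]
tool_rot: [180.0, -0.0, 11.7]
contact_force: [0.3, 0.7, -0.2]
gripper_width: 0.0615
gripper_force: 0.0
```

```bash
python3 - <<'E'
from h import *
snap('scene','s2');snap('side','d2');snap('wrist','w3')
f=lambda n,x,y:cv2.resize(cv2.imread(f'pics/{n}.png')[y:y+120,x:x+160],(400,300),interpolation=cv2.INTER_CUBIC)
cv2.imwrite('pics/c4.png',np.vstack([np.hstack([f('s2',215,225),f('d2',325,220)]),np.hstack([cv2.resize(cv2.imread('pics/w3.png'),(400,300)),f('s2',320,210)])]))
E
```

```text
(no output)
```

View pics/c4.png

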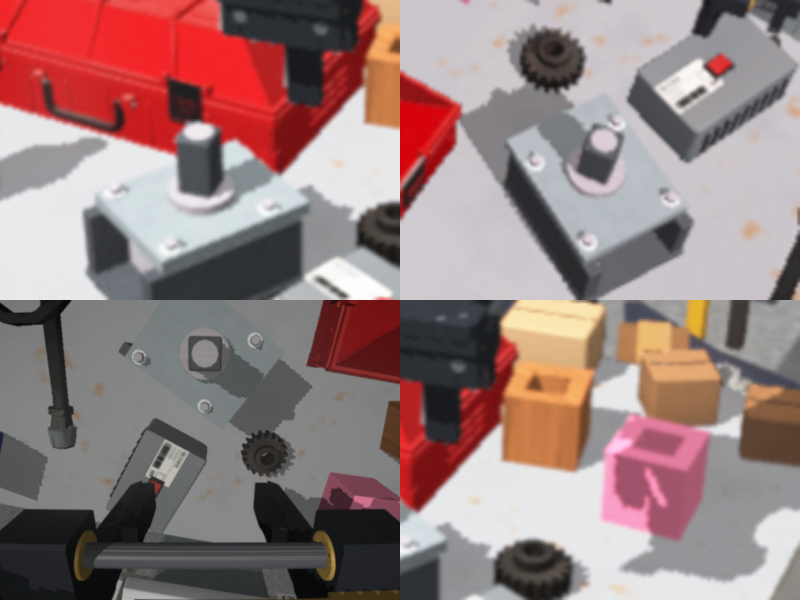

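The drift stands upright with its collar on the plate, near scene crop (200,190). The plate has slid, and the bystanders look undisturbed. I'll check the height and hand in.

```bash
python3 - <<'E'
from h import *
w=world('w3',328,86);c=world('s2',215+200/2.5,225+130/2.5);print(w,c)
if abs(w[2]-.122)<.002: print(robot.job_done())
E
```

```text
[0.52745737 0.10236019 0.1221273 ] [0.52741947 0.10068254 0.12090406]
the job is handed in; nothing more can be done
None
```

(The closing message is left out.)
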